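# Shim the rocking caul stand

## Robot

A 6-joint arm with a two-finger parallel gripper is mounted at the origin on the work surface. World frame = base frame: x ahead of the robot, y to its left, z up, the work surface at z = 0. Lengths are in m, angles in degrees, forces in N, time in s.
With the tool pointing down it reaches from about 0.3 to 0.75 m from the base axis. Payload 8.5 kg.
Tool frame: the origin (TCP) lies between the finger pads; the fingertips stand 17 mm ahead of it and the grasp point (between the pads) lies 2 mm behind it (env.tip_reach is the distance from the TCP to the fingertips, in m); z points along the fingers, y is the line along which they close (so a half turn about z gives the same grasp; the last joint's range is limited). The gripper opens to 85 mm and grips with 20 to 120 N. Pads are 22 mm wide; open, the fingers measure 114 mm over their backs; the gripper's body (76 mm by 85 mm) begins 54 mm behind the grasp point. The pads swing forward as they close: fully open they stand 13 mm farther back than shut.
Start: joints at [-76.564, 21.807, 74.336, -0, 83.858, -12.336], TCP at [0.239, -0.495, 0.248] pointing down, gripper open.
Joint ranges: [-178.18, 178.18], [-50.72, 133.34], [12.68, 142.11], [-81.47, 261.47], [9.98, 163.14], [-165.26, 165.26]. Speed limits (degrees/s): [136.94, 136.94, 180, 180, 180, 180].

## Interface

Orientations are given as a 3x3 rotation matrix whose columns are the frame's x, y, z axes.
In Python, from rig import env, viewer gives the robot as it stands.
- The arm moves only by the tool move_arm, never from a script. Its argument "motion" is a list of rows, each a list of 2 entries, a list of its own where there are three numbers: the shift along the tool's x, y, z normalised to -1 to 1, where 1 is 50 mm, then the turn, a rotation vector about the tool's x, y, z normalised to -1 to 1, where 1 is 8 degrees. A call has 1 to 20 rows; each row shifts and turns the commanded pose from where the row before left it, along the tool's axes as they then stand; what a row does not reach is not made up. A row lasts 1/10 s, in which the tool goes at most 50 mm and 8.59 degrees, less where a joint would pass 70% of its speed; a pose out of reach is approached as far as the arm can. A call with a number of a shift or a turn outside -1 to 1 is refused whole. A call with a gripper value outside its range is refused whole. "claw" is the closure, from 0 (fully open) to 1 (shut), set as the call begins (left out, the last holds). The fingers move at their own pace and stop on an object; "force" is the grip in N (left out, the last holds). Time passes only in rows, so rows that do not move let the fingers close. It gives the time, the measured TCP pose, the force, the opening and the grip force at its end, in the units of the state.
- env.observe(): the state, without advancing time (a new reading comes with each control period).
- viewer.get_image(name): name is "scene" or "top"; returns a dict with "frame" (384x512x3 uint8, red, green, blue), "depth" (384x512 float32, m along the optical axis (not along the pixel's ray), 0 where there is no reading), "fx", "fy", "cx", "cy" (pixels), "eye" and "attitude" of the camera in the world. Camera axes: x right, y up, looking along -z (the intrinsics and any distortion apply to the point x, -y, -z); pixel columns grow to the right and rows downward; lengths in m; the calibration is good to about 2 mm. A picture is of the moment at which its call begins.
- env.close_job(): hands the job in; it is judged then, once.
The state is a dict: "time_s": time; "q": joint angles; "qvel": joint speeds; "joint_efforts": joint torques, N m; "position": TCP position; "tool_rot": TCP orientation; "ft_force": force on the tool from outside, world axes, zero at the start; "wrist_torque": the same for the moment, N m; "grip_width": finger opening in m; "gripper_force": force on a finger pad.
Only numpy, scipy, OpenCV 4.12 (cv2) and the standard library are available. Lean on these libraries where they do the work, as an engineer would, in place of code of your own. Each camera call takes 0.05 s, during which the arm holds its last target. There are 200 camera calls.

## Task

The four-legged caul stand rocks because one of its legs is short and hangs clear of the table. Push the dark wooden wedge along the table, thin edge first, under that short leg until it takes up the gap (the pale pencil line across the wedge is then under the foot) with the stand level; then press down with a fingertip on the brass cap on top of that leg, and finish while still pressing it, the stand staying level. Only push and press: lift or carry nothing, do not shove the stand out of its place, and leave the other things where they are.

Things in the scene. Friction and masses are not known exactly. Their poses are not given: they have to be found in the camera images.
- stand: caul stand, loose, about 1.6 kg: wooden board 150 (x) by 180 mm (y), 30 to 48 mm above the table, a steel leg on an ear at each corner (x +-60, y +-115 mm). On it, one piece with it, a curved caul with a thin rib and three spring clips, up to 110 mm high, within x -65 to 20, y -80 to 80 mm. Origin at table height under the board's middle. Its axes lie within 15 degrees of the world's
- short_foot (a point): lowest point of the short leg's ball foot (18 mm across), 10 mm above the table with the stand level. It is the leg at the stand's x = +60, y = -115 mm: far from the robot, on its right. The stand stands level on the other three, but a press of half a newton or more on this leg without the wedge tips it by 5 degrees
- cap_top (a point): centre of the flat top of the brass cap (26 mm across, 60 mm above the table) straight above the short foot: where to press
- wedge: loose dark wood wedge, 35 g, 100 mm long (x), 45 wide (y), 2 mm thick at the thin edge (x = +50), rising evenly to 18 mm at the upright back face (x = -50). Origin at the centre of its underside, z up. It lies to the robot's right of the short leg, thin edge 30 to 80 mm from the foot, its x within 12 degrees of the stand's y: it is pushed to the robot's left and slides freely
- wedge_line (a point): middle of the pale pencil line across the wedge's top at its x = 0, where the wedge is 10 mm thick: with the foot over it the gap is taken up, and from there the push becomes clearly stiffer (several newtons)
- wedge_back (a point): centre of the wedge's back face (45 mm wide, 18 mm high), 9 mm above the table: where to push
- weight: bystander: bronze dome weight, 72 mm across, 45 mm high; origin at the centre of its underside
- saddle: bystander: small black ebony saddle, 36 x 10 x 12 mm; origin at the centre of its underside
- divider: bystander: steel drafting divider lying flat, 165 mm long (its x), 60 mm wide, up to 10 mm high; origin near its middle on the table
- spare_clip: bystander: spare nickel spring clip, 47 x 16 x 20 mm; origin at its underside
- bridge: bystander: maple violin bridge lying flat, 41 x 31 x 5 mm; origin at its underside
- jar: bystander: closed amber glass jar, 54 mm across, 65 mm high; origin at the centre of its underside
Mind the look-alikes: they are no part of the job. There is more than one size of the wedge; the one meant has the size given above.

How it is judged (in metres and radians):
On the way:
1. the wedge is under the short foot, which stands over the pencil line within 12 mm along and 18 mm across, with the stand level and not touched (x of short_foot in the frame of wedge between -0.012 and 0.012 m and y of short_foot in the frame of wedge between -0.018 and 0.018 m and angle between stand's own z axis and vertical below 0.018 rad and contact force between the fingers and stand below 0.5 N), for 0.2 s.
At the end, for the whole second after the job is handed in: The short foot stands on the wedge within 12 mm along and 18 mm across of the middle of the pencil line, a finger presses the cap above it with more than 1.5 N, the wedge carries the press (more than 1 N), and the stand is level within 0.018 rad (1 degree) and at rest (x of short_foot in the frame of wedge between -0.012 and 0.012 m and y of short_foot in the frame of wedge between -0.018 and 0.018 m and angle between stand's own z axis and vertical below 0.018 rad and contact force between the fingers and stand above 1.5 N and contact force between wedge and stand above 1 N and horizontal distance between the grasp point and cap_top below 0.035 m and height (world z) of wedge below 0.006 m and linear speed of stand below 0.02 m/s); the arm keeps its last pose, push and grip.
It fails at once if the wedge is lifted or tipped up off the table (height (world z) of wedge above 0.012 m or angle between wedge's own z axis and vertical above 0.3 rad).
It fails at once if the stand is shoved more than 30 mm, or lifted (distance of stand from where it was at the start of the episode above 0.03 m or height (world z) of stand above 0.012 m).
It fails at once if a bystander is moved more than 20 mm (distance of any of weight, saddle, divider, spare_clip, bridge, jar from where it was at the start of the episode above 0.02 m).
It also fails if it takes over 48 s, if anything falls off the work surface, if the arm or the gripper's body presses on something with over 40 N, if the wrist force passes 120 N, or if a joint passes its speed limit or range.

## Working session

There is one attempt and no reset: what is moved stays moved. The work goes in short steps, Python scripts to look and compute and a tool call to move; the robot and the scene stay as the last step left them, time stands still between calls to the robot, and variables do not carry over. Pictures are saved under pics/ and viewed, at most 10 in all, crops included, and the job is handed in when it is done.

Besides the shell and the picture viewer there is one more tool, called by a JSON object that holds its "name" and its "arguments", one argument or row to a line. move_arm: Moves the arm, as the interface text tells. Scaled input: -1 to 1 covers 50 mm each way for a shift and 8 degrees each way for a turn. Its arguments: {"type":"object","properties":{"motion":{"type":"array","items":{"type":"array"}},"claw":{"type":"number"},"force":{"type":"number"}},"required":["motion"]}

```bash
mkdir -p pics; cat > h.py <<'E'
import numpy as np, cv2
from rig import env, viewer
def grab(n,tag):
    d=viewer.get_image(n); np.savez(f'{tag}.npz',**d); cv2.imwrite(f'pics/{tag}.png',cv2.resize(d['frame'][:,:,::-1],(800,600),interpolation=cv2.INTER_CUBIC)); return d
def cloud(d):
    v,u=np.mgrid[0:384,0:512]; z=d['depth']
    p=np.stack([(u-d['cx'])/d['fx']*z,-(v-d['cy'])/d['fy']*z,-z],-1)
    return p@np.array(d['attitude']).T+d['eye']
E
python3 - <<'E'
from h import *
for n in('top','scene'):
    d=grab(n,n+'0'); print(n,d['fx'],d['fy'],d['cx'],d['cy'],d['eye'],d['attitude'],[k for k in d])
    P=cloud(d); print(P[200,250],P[300,100])
o=env.observe(); print(o['time_s'],o['position'],o['tool_rot'],o['ft_force'],env.tip_reach)
E
```

```text
top 410.58981720443575 410.58981720443575 255.6804277818763 190.55915814169532 [0.44339196 0.04603238 0.96180951] [[-0.01114055  0.99192637 -0.12632481]
 [-0.99976165 -0.0086772   0.02003364]
 [ 0.01877575  0.12651788  0.99178662]] ['frame', 'depth', 'fx', 'fy', 'cx', 'cy', 'eye', 'attitude']
[0.53851815 0.04052452 0.04886249] [ 0.31852442  0.38314811 -0.00156005]
scene 350.21634585109837 350.21634585109837 257.72649928488426 196.99330136330428 [0.79370033 0.32304448 0.68833283] [[-0.77483052 -0.53413248  0.33814222]
 [ 0.63214963 -0.6504605   0.4210558 ]
 [-0.00495142  0.54000336  0.8416483 ]] ['frame', 'depth', 'fx', 'fy', 'cx', 'cy', 'eye', 'attitude']
[ 0.55414531 -0.00201561  0.04779659] [ 0.90845631 -0.02852706  0.00612646]
0.1 [ 0.23907034 -0.49505503  0.24777501] [[ 9.00531936e-01  4.34789767e-01 -3.01144864e-04]
 [ 4.34789774e-01 -9.00531055e-01  1.29298335e-03]
 [ 2.90985627e-04 -1.29530750e-03 -9.99999119e-01]] [-0.41624006  0.16632051 -0.63119908] 0.017
```

View pics/top0.png

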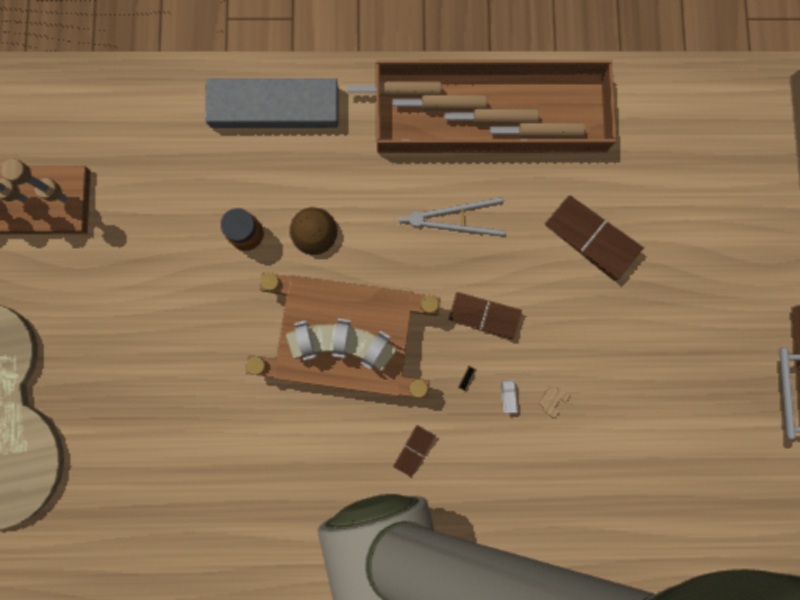

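View pics/scene0.png

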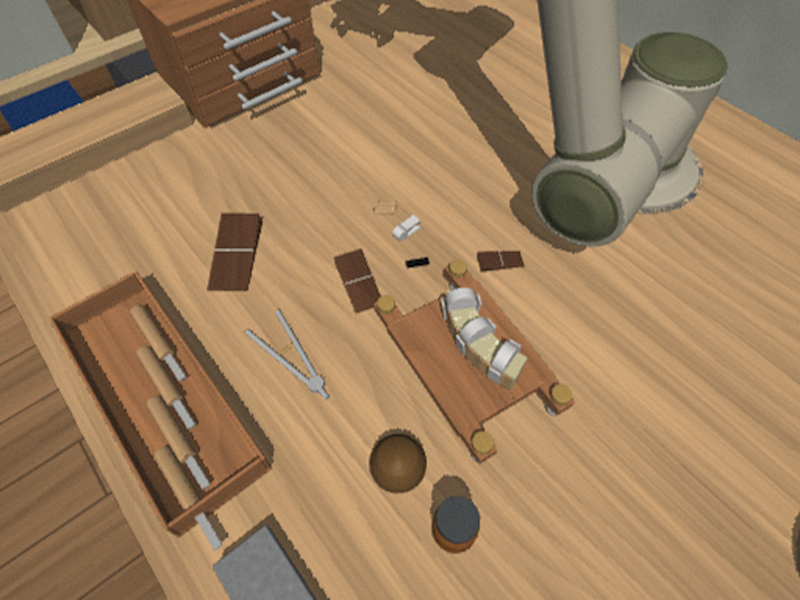

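The top view shows the short leg's cap at about (429,304). The 100 mm wedge is centred near (486,316), to the right of it. The larger wedge at (595,238) and the smaller one at (415,451) are decoys.

```bash
cat >> h.py <<'E'
def ray(d,u,v,h):
    r=np.array(d['attitude'])@np.array([(u-d['cx'])/d['fx'],-(v-d['cy'])/d['fy'],-1]); e=np.array(d['eye'])
    return e+r*(h-e[2])/r[2]
def caps(d,h=.060):
    hsv=cv2.cvtColor(d['frame'],cv2.COLOR_RGB2HSV); P=cloud(d)
    m=((abs(P[...,2]-.060)<.007)&(hsv[...,1]>110)&(hsv[...,0]>17)&(hsv[...,0]<30)).astype(np.uint8)
    n,l,s,c=cv2.connectedComponentsWithStats(m)
    return [(s[i,4],c[i].round(1),ray(d,*c[i],h).round(4)) for i in range(1,n) if s[i,4]>30]
def wedge(d,lo=800,roi=None):
    g=d['frame'].astype(int); hsv=cv2.cvtColor(d['frame'],cv2.COLOR_RGB2HSV); P=cloud(d)
    m=((hsv[...,2]<105)&(hsv[...,1]>90)&(P[...,2]<.03)&(P[...,2]>-.01)).astype(np.uint8)
    if roi: k=np.zeros_like(m);k[roi[1]:roi[3],roi[0]:roi[2]]=1;m*=k
    m=cv2.morphologyEx(m,cv2.MORPH_CLOSE,np.ones((5,5)))
    cs,_=cv2.findContours(m,0,2); out=[]
    for c in cs:
        if cv2.contourArea(c)>300: out.append((cv2.contourArea(c),cv2.minAreaRect(c),cv2.boxPoints(cv2.minAreaRect(c)).round(1).tolist()))
    return out
E
python3 - <<'E'
from h import *
for n,roi in(('top',(275,170,345,235)),('scene',(205,150,252,205))):
    d=dict(np.load(n+'0.npz')); print(n)
    for c in caps(d): print(c)
    for w in wedge(d,roi=roi):
        print(w[0],w[1]); print([ray(d,*p,.01).round(4).tolist() for p in w[2]])
    P=cloud(d)
    hsv=cv2.cvtColor(d['frame'],cv2.COLOR_RGB2HSV)
    x0,y0,x1,y1=roi
    s=P[y0:y1,x0:x1]; z=s[...,2]; q=hsv[y0:y1,x0:x1]
    m=(z>.003)&(z<.025); print(s[(q[...,2]<105)&(q[...,1]>90)&(z<.03)][::40].round(3).tolist())
d=dict(np.load('top0.npz'));f=d['frame'][175:230,275:345,::-1]
g=dict(np.load('scene0.npz'))['frame'][150:210,205:275,::-1]
cv2.imwrite('pics/c.png',np.hstack([cv2.resize(f,(400,400),interpolation=2),cv2.resize(g,(400,400),interpolation=2)]))
E
```

```text
top
(np.int32(102), array([172.1, 179.9]), array([0.5836, 0.2126, 0.06  ]))
(np.int32(103), array([274.5, 194. ]), array([ 0.5501, -0.0138,  0.06  ]))
(np.int32(110), array([163.2, 233.5]), array([0.4657, 0.2302, 0.06  ]))
(np.int32(103), array([267.4, 248. ]), array([0.4319, 0.0037, 0.06  ]))
986.5 ((305.08001708984375, 202.0600128173828), (59.211090087890625, 24.775636672973633), 10.304847717285156)
[[0.521, -0.0146, 0.01], [0.5782, -0.0261, 0.01], [0.552, -0.1622, 0.01], [0.4953, -0.1499, 0.01]]
[[0.571, -0.06, -0.001], [0.563, -0.084, 0.007], [0.559, -0.092, 0.004], [0.554, -0.07, 0.008], [0.551, -0.091, 0.008], [0.549, -0.098, 0.007], [0.547, -0.094, 0.005], [0.545, -0.07, 0.004], [0.543, -0.045, -0.004], [0.54, -0.141, 0.016], [0.539, -0.116, 0.012], [0.537, -0.07, 0.006], [0.536, -0.025, 0.002], [0.534, -0.123, 0.013], [0.533, -0.075, 0.005], [0.531, -0.035, -0.004], [0.529, -0.131, 0.016], [0.528, -0.086, 0.006], [0.526, -0.044, 0.002], [0.524, -0.144, 0.019], [0.522, -0.124, 0.016], [0.52, -0.122, 0.014], [0.517, -0.136, 0.016], [0.513, -0.108, 0.012], [0.511, -0.152, 0.001]
[... 208 characters left out ...]
251.5]), array([0.4693, 0.2299, 0.06  ]))
(np.int32(150), array([308.3, 282.3]), array([0.5873, 0.2126, 0.06  ]))
619.5 ((229.0591583251953, 179.1420135498047), (38.000003814697266, 18.615388870239258), 67.38013458251953)
[[0.5469, -0.157, 0.01], [0.5011, -0.1485, 0.01], [0.5372, -0.0433, 0.01], [0.5798, -0.0528, 0.01]]
[[0.513, -0.142, 0.018], [0.534, -0.146, 0.015], [0.533, -0.138, 0.014], [0.535, -0.132, 0.014], [0.537, -0.126, 0.013], [0.54, -0.121, 0.014], [0.541, -0.116, 0.011], [0.543, -0.11, 0.012], [0.533, -0.095, 0.007], [0.549, -0.094, 0.01], [0.55, -0.089, 0.008], [0.549, -0.082, 0.006], [0.55, -0.076, 0.006], [0.548, -0.068, 0.004], [0.571, -0.076, 0.004], [0.57, -0.066, 0.004]]
```

View pics/c.png

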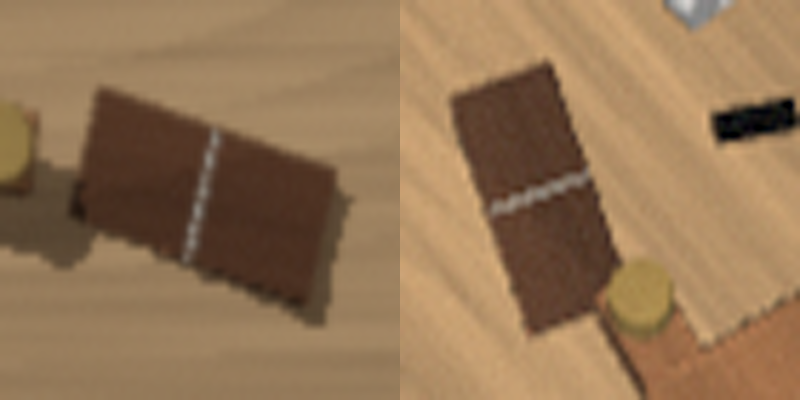

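```bash
python3 - <<'E'
from h import *
t=dict(np.load('top0.npz'));s=dict(np.load('scene0.npz'))
F=lambda x,y,h:ray(t,275+x/5.714-.4,175+y/7.27-.4,h)
G=lambda x,y,h:ray(s,205+x/5.714-.4,150+y/6.667-.4,h)
for R,pts in((F,[(98,88,.002),(82,218,.002),(337,170,.018),(307,303,.018),(215,130,.01),(187,262,.01)]),(G,[(530,335,.002),(621,275,.002),(452,98,.018),(549,62,.018),(492,212,.01),(592,178,.01)])):
    if R is G: pts=[(x-400,y,h) for x,y,h in pts]
    p=np.array([R(*q) for q in pts]); print(p.round(4).tolist())
    f,b,l=p[0:2].mean(0),p[2:4].mean(0),p[4:6].mean(0); v=f-b
    print('front',f,'back',b,'line',l,'len',np.linalg.norm(v[:2]),'yaw',np.degrees(np.arctan2(v[1],v[0])))
E
```

```text
[[0.5741, -0.0587, 0.002], [0.5317, -0.0512, 0.002], [0.5447, -0.1536, 0.018], [0.5023, -0.14, 0.018], [0.5589, -0.1056, 0.01], [0.5164, -0.0929, 0.01]]
front [ 0.5529042  -0.05496226  0.002     ] back [ 0.5234922  -0.14681301  0.018     ] line [ 0.53768596 -0.09926687  0.01      ] len 0.0964449396634629 yaw 72.24414728179849
[[0.5773, -0.0589, 0.002], [0.5334, -0.0552, 0.002], [0.5473, -0.1528, 0.018], [0.5055, -0.1401, 0.018], [0.5612, -0.106, 0.01], [0.5201, -0.0915, 0.01]]
front [ 0.5553605  -0.05706701  0.002     ] back [ 0.5264238  -0.14644588  0.018     ] line [ 0.54066213 -0.09879401  0.01      ] len 0.09394633781138073 yaw 72.06047499390799
```

{"name": "move_arm", "arguments": {
  "motion": [
    [[0,0,0],[0,0,-0.97]],
    [[0,0,0],[0,0,-0.97]],
    [[0,0,0],[0,0,-0.97]],
    [[0,0,0],[0,0,-0.97]],
    [[0,0,0],[0,0,-0.97]],
    [[0,0,0],[0,0,-0.97]],
    [[0.64,0.277,0.2],[0,0,0]],
    [[0.64,0.277,0.2],[0,0,0]],
    [[0.64,0.277,0.2],[0,0,0]],
    [[0.64,0.277,0.2],[0,0,0]],
    [[0.64,0.277,0.2],[0,0,0]],
    [[0.64,0.277,0.2],[0,0,0]],
    [[0.64,0.277,0.2],[0,0,0]],
    [[0.64,0.277,0.2],[0,0,0]],
    [[0.64,0.277,0.2],[0,0,0]],
    [[0.64,0.277,0.2],[0,0,0]],
    [[0.64,0.277,0.2],[0,0,0]],
    [[0.64,0.277,0.2],[0,0,0]],
    [[0,0,0],[0,0,0]]
  ],
  "claw": 1
}}

```text
time_s: 2.0
position: [0.5152, -0.1767, 0.1267]
tool_rot: [[0.3, 0.954, -0.002], [0.954, -0.3, 0.002], [0.001, -0.002, -1.0]]
ft_force: [-0.7, -1.3, -0.2]
grip_width: 0.0001
gripper_force: 0.0
```

{"name": "move_arm", "arguments": {
  "motion": [
    [[0,0,0.5],[0,0,0]],
    [[0,0,0.5],[0,0,0]],
    [[0,0,0.5],[0,0,0]],
    [[0,0,0.4],[0,0,0]],
    [[0,0,0.2],[0,0,0]],
    [[0,0,0],[0,0,0]],
    [[0,0,0],[0,0,0]]
  ]
}}

```text
time_s: 2.7
position: [0.5143, -0.1802, 0.024]
tool_rot: [[0.304, 0.953, 0.001], [0.953, -0.304, -0.001], [-0.0, 0.001, -1.0]]
ft_force: [0.6, 0.4, -0.2]
grip_width: -0.0004
gripper_force: 0.0
```

```bash
python3 - <<'E'
from h import *
o=env.observe(); print(o['time_s'],o['position'],o['ft_force'])
t=grab('top','t1');s=grab('scene','s1')
f=t['frame'][165:235,255:355,::-1]; g=s['frame'][130:210,195:285,::-1]
cv2.imwrite('pics/c1.png',np.hstack([cv2.resize(f,(400,280),interpolation=2),cv2.resize(g,(315,280),interpolation=2)]))
E
```

```text
2.7 [ 0.51428691 -0.18023687  0.0240154 ] [ 0.55485125  0.39778524 -0.18270825]
```

View pics/c1.png

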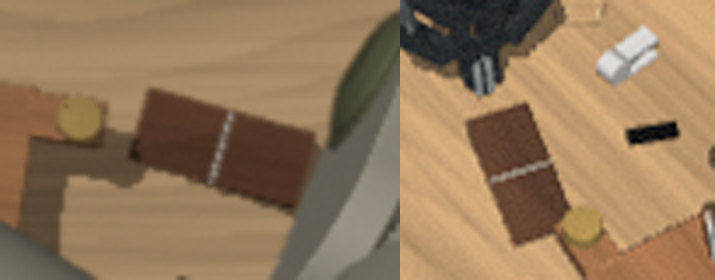

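Seen in the scene crop, the closed fingertips (485,78) are centred behind the wedge's back face (498,112).

{"name": "move_arm", "arguments": {
  "motion": [
    [[0.2,0,0],[0,0,0]],
    [[0.2,0,0],[0,0,0]],
    [[0.1,0,0],[0,0,0]],
    [[0.12,-0.019,0],[0,0,0]],
    [[0.12,-0.019,0],[0,0,0]],
    [[0.12,-0.019,0],[0,0,0]],
    [[0.12,-0.019,0],[0,0,0]],
    [[0.12,-0.019,0],[0,0,0]],
    [[0.12,-0.019,0],[0,0,0]],
    [[0,0,0],[0,0,0]],
    [[0,0,0],[0,0,0]]
  ]
}}

```text
time_s: 3.9
position: [0.5271, -0.1199, 0.0233]
tool_rot: [[0.303, 0.953, -0.0], [0.953, -0.303, 0.0], [0.0, -0.0, -1.0]]
ft_force: [-0.1, -0.7, -0.2]
grip_width: -0.0003
gripper_force: 0.0
```

```bash
python3 - <<'E'
from h import *
o=env.observe(); print(o['time_s'],o['position'],o['ft_force'])
t=grab('top','t2');s=grab('scene','s2')
for d in(t,s):
    for c in caps(d): print(c)
f=t['frame'][170:235,255:340,::-1]; g=s['frame'][140:210,205:275,::-1]
cv2.imwrite('pics/c2.png',np.hstack([cv2.resize(f,(425,325),interpolation=2),cv2.resize(g,(325,325),interpolation=2)]))
E
```

```text
3.9 [ 0.52713181 -0.1198695   0.02328494] [-0.07381066 -0.71028296 -0.19799011]
(np.int32(101), array([172.1, 179.9]), array([0.5837, 0.2125, 0.06  ]))
(np.int32(103), array([274.5, 194. ]), array([ 0.5501, -0.0138,  0.06  ]))
(np.int32(110), array([163.2, 233.5]), array([0.4658, 0.2302, 0.06  ]))
(np.int32(102), array([267.5, 248. ]), array([0.4319, 0.0036, 0.06  ]))
(np.int32(90), array([292.9, 170.5]), array([0.4359, 0.004 , 0.06  ]))
(np.int32(98), array([246.8, 193.5]), array([ 0.5537, -0.0131,  0.06  ]))
(np.int32(133), array([358.7, 251.5]), array([0.4694, 0.2299, 0.06  ]))
(np.int32(149), array([308.4, 282.2]), array([0.5871, 0.2125, 0.06  ]))
```

View pics/c2.png

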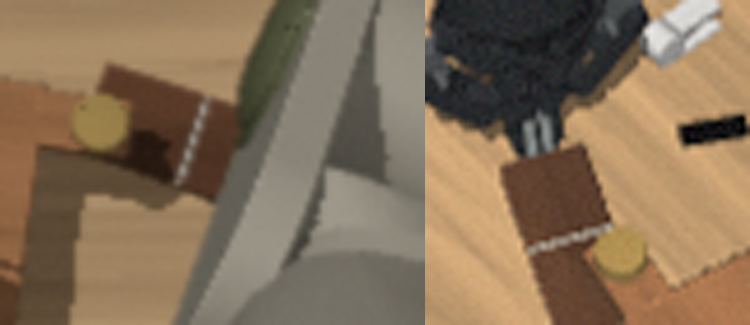

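```bash
python3 - <<'E'
from h import *
t=dict(np.load('t2.npz'));s=dict(np.load('s2.npz'))
F=lambda x,y,h:ray(t,255+x/5-.4,170+y/5-.4,h)
G=lambda x,y,h:ray(s,205+(x-425)/4.643-.4,140+y/4.643-.4,h)
for a,c in(((F(208,97,.01),F(179,184,.01)),(.5501,-.0138)),((G(528,249,.01),G(612,226,.01)),(.5537,-.0131))):
    v=a[0]-a[1];m=(a[0]+a[1])/2; print(m,np.linalg.norm(v),np.degrees(np.arctan2(v[1],v[0]))+90)
    for yaw in(72.3,):
        d=np.array([np.cos(np.radians(yaw)),np.sin(np.radians(yaw))]); r=np.array(c)-m[:2]
        print('foot in wedge',r@d, r@[-d[1],d[0]])
b=[G(502,168,.018),G(583,146,.018)]; print('back corners',b)
E
```

```text
[ 0.54709699 -0.06092684  0.01      ] 0.0432635342886625 70.40945122994182
foot in wedge 0.04580893706854119 0.011467259782946378
[ 0.54957423 -0.06201549  0.01      ] 0.0438831311619972 69.01986856576235
foot in wedge 0.04785427172326723 0.010941464409544474
back corners [array([ 0.5535342 , -0.11344363,  0.018     ]), array([ 0.5130875 , -0.09830951,  0.018     ])]
```

Line middle is about 47 mm short of the foot and 11–13 mm off to the side. I'll push on with a slight turn and drift to correct it.

{"name": "move_arm", "arguments": {
  "motion": [
    [[0.1,-0.015,0],[0,0,-0.125]],
    [[0.1,-0.015,0],[0,0,-0.125]],
    [[0.1,-0.015,0],[0,0,-0.125]],
    [[0.1,-0.015,0],[0,0,-0.125]],
    [[0.1,-0.015,0],[0,0,-0.125]],
    [[0.1,-0.015,0],[0,0,0]],
    [[0,0,0],[0,0,0]],
    [[0,0,0],[0,0,0]]
  ]
}}

```text
time_s: 4.8
position: [0.5307, -0.0898, 0.0233]
tool_rot: [[0.219, 0.976, 0.0], [0.976, -0.219, -0.0], [0.0, 0.0, -1.0]]
ft_force: [0.4, 0.1, -0.0]
grip_width: -0.0002
gripper_force: 0.0
```

```bash
python3 - <<'E'
from h import *
o=env.observe(); print(o['time_s'],o['position'],o['ft_force'])
t=grab('top','t3');s=grab('scene','s3')
for d in(t,s):
    for c in caps(d): print(c)
f=t['frame'][170:235,255:340,::-1]; g=s['frame'][140:210,205:275,::-1]
cv2.imwrite('pics/c3.png',np.hstack([cv2.resize(f,(425,325),interpolation=2),cv2.resize(g,(325,325),interpolation=2)]))
E
```

```text
4.8 [ 0.53065107 -0.08975418  0.02334296] [ 0.36891592  0.13135935 -0.03986302]
(np.int32(102), array([172. , 179.8]), array([0.5838, 0.2127, 0.06  ]))
(np.int32(103), array([274.5, 194. ]), array([ 0.5501, -0.0138,  0.06  ]))
(np.int32(73), array([162.7, 231.9]), array([0.4692, 0.2312, 0.06  ]))
(np.int32(103), array([267.4, 248. ]), array([0.432 , 0.0036, 0.06  ]))
(np.int32(91), array([292.8, 170.5]), array([0.4362, 0.004 , 0.06  ]))
(np.int32(98), array([246.8, 193.6]), array([ 0.554 , -0.0128,  0.06  ]))
(np.int32(133), array([358.8, 251.5]), array([0.4693, 0.2299, 0.06  ]))
(np.int32(152), array([308.3, 282.4]), array([0.5874, 0.2126, 0.06  ]))
```

View pics/c3.png

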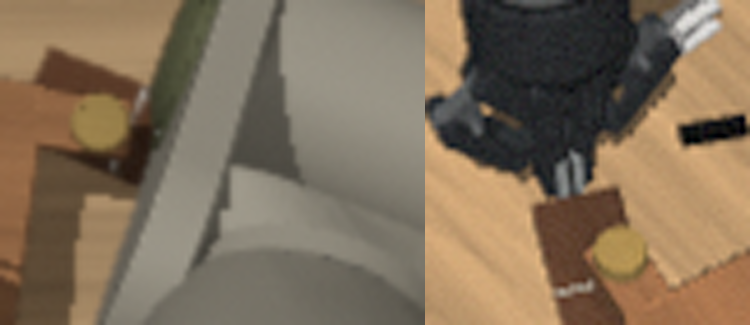

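```bash
python3 - <<'E'
from h import *
t=dict(np.load('t3.npz'));s=dict(np.load('s3.npz'))
F=lambda x,y,h:ray(t,255+x/5-.4,170+y/5-.4,h)
G=lambda x,y,h:ray(s,205+(x-425)/4.643-.4,140+y/4.643-.4,h)
def rep(m,v,c):
    yaw=np.degrees(np.arctan2(v[1],v[0]))+90
    for w in (yaw,74):
        w=np.radians(w);d=np.array([np.cos(w),np.sin(w)]); r=np.array(c)-m[:2]; print(np.degrees(w),m,r@d,r@[-d[1],d[0]])
a,b=F(143,92,.01),F(113,165,.01); rep((a+b)/2,a-b,(.5501,-.0138))
a,b=G(534,207,.018),G(618,189,.018); print(np.linalg.norm(a-b)); rep((a+b)/2,a-b,(.5537,-.0131))
print(G(555,293,.01),G(593,288,.01))
E
```

```text
66.7752749560739 [ 0.55299847 -0.03038623  0.01      ] 0.01409919059590714 0.00920417895471733
74.0 [ 0.55299847 -0.03038623  0.01      ] 0.01514478039726659 0.00735796931284355
0.04336392448039686
65.38012748886635 [ 0.53564936 -0.07459543  0.018     ] 0.06342481258083632 0.009209072618084619
74.0 [ 0.53564936 -0.07459543  0.018     ] 0.06408863478170752 -0.00040095039129216297
[ 0.57519363 -0.04065948  0.01      ] [ 0.55900794 -0.031111    0.01      ]
```

{"name": "move_arm", "arguments": {
  "motion": [
    [[0.05,-0.005,0],[0,0,0]],
    [[0.05,-0.005,0],[0,0,0]],
    [[0.05,-0.005,0],[0,0,0]],
    [[0.05,-0.005,0],[0,0,0]],
    [[0,0,0],[0,0,0]],
    [[0,0,0],[0,0,0]]
  ]
}}

```text
time_s: 5.5
position: [0.5318, -0.0798, 0.0233]
tool_rot: [[0.219, 0.976, 0.0], [0.976, -0.219, -0.0], [-0.0, 0.0, -1.0]]
ft_force: [-0.2, 0.0, -0.7]
grip_width: -0.0
gripper_force: 0.0
```

{"name": "move_arm", "arguments": {
  "motion": [
    [[0.02,0,0],[0,0,0]],
    [[0,0,0],[0,0,0]],
    [[0,0,0],[0,0,0]]
  ]
}}

```text
time_s: 5.8
position: [0.532, -0.0789, 0.0233]
tool_rot: [[0.219, 0.976, -0.0], [0.976, -0.219, 0.0], [0.0, -0.0, -1.0]]
ft_force: [-0.0, -0.2, 0.8]
grip_width: 0.0
gripper_force: 0.1
```

{"name": "move_arm", "arguments": {
  "motion": [
    [[0.02,0,0],[0,0,0]],
    [[0,0,0],[0,0,0]],
    [[0,0,0],[0,0,0]]
  ]
}}

```text
time_s: 6.1
position: [0.5323, -0.078, 0.0233]
tool_rot: [[0.219, 0.976, -0.0], [0.976, -0.219, -0.0], [-0.0, 0.0, -1.0]]
ft_force: [0.4, -0.9, 0.3]
grip_width: 0.0002
gripper_force: 0.3
```

{"name": "move_arm", "arguments": {
  "motion": [
    [[0.02,0,0],[0,0,0]],
    [[0,0,0],[0,0,0]],
    [[0,0,0],[0,0,0]]
  ]
}}

```text
time_s: 6.4
position: [0.5325, -0.077, 0.0233]
tool_rot: [[0.219, 0.976, -0.0], [0.976, -0.219, -0.0], [-0.0, -0.0, -1.0]]
ft_force: [-0.4, -1.9, -0.5]
grip_width: -0.0002
gripper_force: 0.7
```

{"name": "move_arm", "arguments": {
  "motion": [
    [[0.02,0,0],[0,0,0]],
    [[0,0,0],[0,0,0]],
    [[0,0,0],[0,0,0]]
  ]
}}

```text
time_s: 6.7
position: [0.5327, -0.076, 0.0233]
tool_rot: [[0.219, 0.976, -0.0], [0.976, -0.219, -0.0], [-0.0, 0.0, -1.0]]
ft_force: [-0.3, -2.7, -0.2]
grip_width: -0.0002
gripper_force: 1.2
```

```bash
python3 - <<'E'
from h import *
o=env.observe(); print(o['time_s'],o['position'],o['ft_force'])
t=grab('top','t4');s=grab('scene','s4')
for d in(t,s):
    for c in caps(d): print(c)
f=t['frame'][170:235,255:340,::-1]; g=s['frame'][140:210,205:275,::-1]
cv2.imwrite('pics/c4.png',np.hstack([cv2.resize(f,(425,325),interpolation=2),cv2.resize(g,(325,325),interpolation=2)]))
E
```

```text
6.7 [ 0.53272254 -0.07603058  0.02332449] [-0.28186846 -2.65833881 -0.15097155]
(np.int32(103), array([172.1, 179.8]), array([0.5838, 0.2126, 0.06  ]))
(np.int32(77), array([273.3, 194.2]), array([ 0.5497, -0.011 ,  0.06  ]))
(np.int32(107), array([163.1, 233.6]), array([0.4656, 0.2305, 0.06  ]))
(np.int32(65), array([265.6, 248.4]), array([0.4312, 0.0075, 0.06  ]))
(np.int32(92), array([292.7, 170.5]), array([0.4361, 0.0038, 0.06  ]))
(np.int32(98), array([246.8, 193.5]), array([ 0.5538, -0.0132,  0.06  ]))
(np.int32(134), array([358.8, 251.4]), array([0.4692, 0.2298, 0.06  ]))
(np.int32(151), array([308.4, 282.3]), array([0.5872, 0.2126, 0.06  ]))
```

View pics/c4.png

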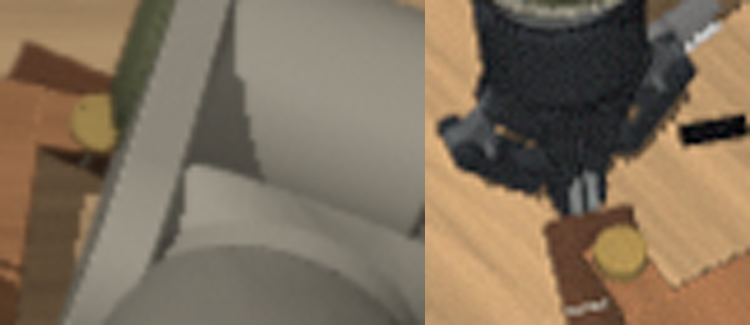

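The foot is over the line and the push has stiffened to 2.7 N. I'll push 1 mm more, then back off and look without the arm in the way.

{"name": "move_arm", "arguments": {
  "motion": [
    [[0.02,0,0],[0,0,0]],
    [[0,0,0],[0,0,0]],
    [[0,0,0],[0,0,0]],
    [[0,0,0],[0,0,0]]
  ]
}}

```text
time_s: 7.2
position: [0.533, -0.075, 0.0233]
tool_rot: [[0.219, 0.976, 0.0], [0.976, -0.219, -0.0], [-0.0, 0.0, -1.0]]
ft_force: [-0.7, -3.7, 0.3]
grip_width: -0.0003
gripper_force: 1.7
```

{"name": "move_arm", "arguments": {
  "motion": [
    [[-0.1,0,0],[0,0,0]],
    [[-0.3,0,0],[0,0,0]],
    [[-0.3,0,0],[0,0,0]],
    [[0,0,-0.8],[0,0,0]],
    [[0,0,-0.8],[0,0,0]],
    [[0,0,-0.8],[0,0,0]],
    [[-0.8,0,0],[0,0,0]],
    [[-0.8,0,0],[0,0,0]],
    [[-0.8,0,0],[0,0,0]],
    [[0,0,0],[0,0,0]],
    [[0,0,0],[0,0,0]]
  ]
}}

```text
time_s: 8.3
position: [0.4982, -0.2276, 0.1431]
tool_rot: [[0.222, 0.975, -0.0], [0.975, -0.222, 0.001], [0.001, -0.0, -1.0]]
ft_force: [0.7, 0.5, 0.5]
grip_width: -0.0002
gripper_force: 0.0
```

```bash
python3 - <<'E'
from h import *
o=env.observe(); print(o['time_s'],o['position'],o['ft_force'])
t=grab('top','t5');s=grab('scene','s5')
for d in(t,s):
    for c in caps(d): print(c)
f=t['frame'][170:235,255:340,::-1]; g=s['frame'][140:210,205:275,::-1]
cv2.imwrite('pics/c5.png',np.hstack([cv2.resize(f,(425,325),interpolation=2),cv2.resize(g,(325,325),interpolation=2)]))
E
```

```text
8.3 [ 0.49817932 -0.22762869  0.14313001] [0.69476958 0.53662057 0.54274667]
(np.int32(102), array([172. , 179.9]), array([0.5837, 0.2127, 0.06  ]))
(np.int32(101), array([274.4, 194.1]), array([ 0.55  , -0.0136,  0.06  ]))
(np.int32(109), array([163.2, 233.6]), array([0.4656, 0.2302, 0.06  ]))
(np.int32(103), array([267.3, 248. ]), array([0.4319, 0.0038, 0.06  ]))
(np.int32(91), array([292.8, 170.5]), array([0.4359, 0.0039, 0.06  ]))
(np.int32(101), array([246.7, 193.4]), array([ 0.5538, -0.0135,  0.06  ]))
(np.int32(133), array([358.8, 251.5]), array([0.4692, 0.2299, 0.06  ]))
(np.int32(153), array([308.4, 282.3]), array([0.5871, 0.2127, 0.06  ]))
```

View pics/c5.png

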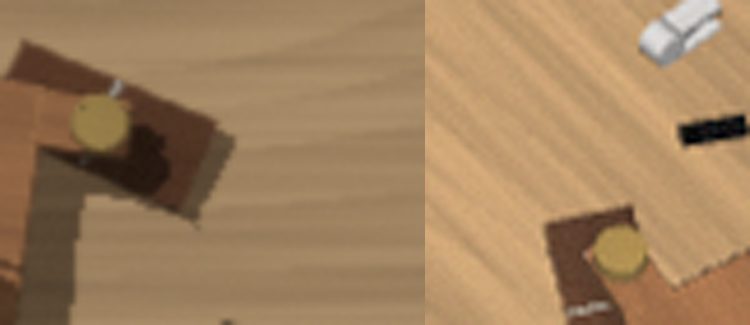

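```bash
python3 - <<'E'
from h import *
t=dict(np.load('t5.npz'));s=dict(np.load('s5.npz'))
F=lambda x,y,h:ray(t,255+x/5-.4,170+y/5-.4,h)
G=lambda x,y,h:ray(s,205+(x-425)/4.643-.4,140+y/4.643-.4,h)
def rep(m,v,c):
    w=np.arctan2(v[1],v[0])+np.pi/2
    d=np.array([np.cos(w),np.sin(w)]); r=np.array(c)-m[:2]; print(np.degrees(w),m,r@d,r@[-d[1],d[0]])
a,b=F(119,82,.01),F(84,163,.01); print(np.linalg.norm(a-b));rep((a+b)/2,a-b,(.5501,-.0138))
a,b=F(218,124,.018),F(188,212,.018); print(np.linalg.norm(a-b));rep((a+b)/2,a-b,(.5501,-.0138))
a,b=G(545,224,.018),G(631,205,.018); print(np.linalg.norm(a-b)); rep((a+b)/2,a-b,(.5537,-.0131))
E
```

```text
0.041614025769600355
65.84965114827533 [ 0.55594178 -0.01804316  0.01      ] 0.001481714081988563 0.007066495377771635
0.04336367855303113
69.96168163505018 [ 0.53339331 -0.06414015  0.018     ] 0.053017265873003 0.0015536538452994952
0.0442034939975007
65.7135052537803 [ 0.53712856 -0.06276877  0.018     ] 0.05208892183070005 0.005323871327557634
```

Foot is about 2 mm along and 5 mm across from the line middle, and the caps haven't moved. Next I go over the cap.

{"name": "move_arm", "arguments": {
  "motion": [
    [[0.736,0.016,0],[0,0,0]],
    [[0.736,0.016,0],[0,0,0]],
    [[0.736,0.016,0],[0,0,0]],
    [[0.736,0.016,0],[0,0,0]],
    [[0.736,0.016,0],[0,0,0]],
    [[0.736,0.016,0],[0,0,0]],
    [[0,0,0],[0,0,0]],
    [[0,0,0.4],[0,0,0]],
    [[0,0,0.4],[0,0,0]],
    [[0,0,0.3],[0,0,0]],
    [[0,0,0],[0,0,0]],
    [[0,0,0],[0,0,0]]
  ]
}}

```text
time_s: 9.6
position: [0.5521, -0.0118, 0.0887]
tool_rot: [[0.219, 0.976, 0.0], [0.976, -0.219, -0.0], [-0.0, 0.0, -1.0]]
ft_force: [0.6, 1.0, 0.0]
grip_width: -0.0001
gripper_force: 0.0
```

Tip is about 12 mm above the cap. I'll shift back 2 mm and lower step by step.

{"name": "move_arm", "arguments": {
  "motion": [
    [[-0.04,0,0.1],[0,0,0]],
    [[0,0,0.08],[0,0,0]],
    [[0,0,0],[0,0,0]],
    [[0,0,0],[0,0,0]]
  ]
}}

```text
time_s: 10.0
position: [0.5516, -0.0138, 0.0794]
tool_rot: [[0.219, 0.976, 0.0], [0.976, -0.219, -0.0], [0.0, 0.0, -1.0]]
ft_force: [-0.9, -0.2, 0.6]
grip_width: 0.0004
gripper_force: 0.0
```

{"name": "move_arm", "arguments": {
  "motion": [
    [[0,0,0.03],[0,0,0]],
    [[0,0,0],[0,0,0]],
    [[0,0,0],[0,0,0]]
  ]
}}

```text
time_s: 10.3
position: [0.5516, -0.0138, 0.0778]
tool_rot: [[0.219, 0.976, -0.0], [0.976, -0.219, 0.0], [0.0, -0.0, -1.0]]
ft_force: [0.1, 0.3, 0.4]
grip_width: 0.0001
gripper_force: 0.0
```

{"name": "move_arm", "arguments": {
  "motion": [
    [[0,0,0.02],[0,0,0]],
    [[0,0,0],[0,0,0]],
    [[0,0,0],[0,0,0]]
  ]
}}

```text
time_s: 10.6
position: [0.5516, -0.0138, 0.0768]
tool_rot: [[0.219, 0.976, -0.0], [0.976, -0.219, -0.0], [-0.0, -0.0, -1.0]]
ft_force: [-1.2, -0.5, -0.1]
grip_width: -0.0002
gripper_force: 0.0
```

{"name": "move_arm", "arguments": {
  "motion": [
    [[0,0,0.02],[0,0,0]],
    [[0,0,0],[0,0,0]],
    [[0,0,0],[0,0,0]]
  ]
}}

```text
time_s: 10.9
position: [0.5517, -0.0138, 0.0765]
tool_rot: [[0.219, 0.976, 0.001], [0.976, -0.219, -0.0], [-0.0, 0.001, -1.0]]
ft_force: [-2.3, 1.1, 7.7]
grip_width: -0.0002
gripper_force: 3.5
```

```bash
python3 - <<'E'
from h import *
s=grab('scene','s6'); t=grab('top','t6')
for d in(s,t):
    for c in caps(d): print(c)
P=cloud(t); b=P[200:212,190:250]; print('board z slope',np.polyfit(b[...,1].ravel(),b[...,2].ravel(),1))
o=env.observe(); print(o['time_s'],o['position'],o['ft_force'])
E
```

```text
(np.int32(88), array([292.8, 170.5]), array([0.436, 0.004, 0.06 ]))
(np.int32(132), array([358.8, 251.4]), array([0.4692, 0.2298, 0.06  ]))
(np.int32(150), array([308.4, 282.3]), array([0.5872, 0.2127, 0.06  ]))
(np.int32(102), array([172. , 179.9]), array([0.5837, 0.2127, 0.06  ]))
(np.int32(110), array([163.2, 233.7]), array([0.4654, 0.2302, 0.06  ]))
board z slope [-2.91184434  0.45471049]
11.0 [ 0.5517318  -0.01383122  0.07657272] [-1.67122986  0.49952131  7.45214399]
```

{"name": "move_arm", "arguments": {
  "motion": [
    [[0,0,0],[0,0,0]],
    [[0,0,0],[0,0,0]],
    [[0,0,0],[0,0,0]]
  ]
}}

```text
time_s: 11.3
position: [0.5517, -0.0138, 0.0766]
tool_rot: [[0.219, 0.976, 0.001], [0.976, -0.219, -0.0], [-0.0, 0.001, -1.0]]
ft_force: [-1.7, -0.0, 8.2]
grip_width: -0.0
gripper_force: 3.5
```

The press holds steady at about 8 N. The cap height (TCP 0.0766, so tip at about 60 mm) and the caps still in view haven't shifted, so the stand is level.

```bash
python3 -c "
from rig import env
print(env.close_job())"
```

```text
the job is handed in; nothing more can be done
None
```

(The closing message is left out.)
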